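Check the roller lane by running a fingertip down its wheels

ROBOT

A 6-joint arm with a two-finger parallel gripper is mounted at the origin on the work surface. World frame = base frame: x ahead of the robot, y to its left, z up, the work surface at z = 0. Lengths are in mm, angles in degrees, forces in N, time in s.
With the tool pointing down it reaches from about 300 to 875 mm from the base axis. Payload 6.4 kg.
Tool frame: the origin (TCP) lies on the centre line of the jaws, within the pads' length; the fingertips stand 14 mm ahead of it and the grasp point (between the pads) lies 5 mm behind it; z points along the fingers, y is the line along which they close (so a half turn about z gives the same grasp; the last joint's range is limited). The gripper opens to 85 mm and grips with 20 to 120 N. Pads are 22 mm wide; open, the fingers measure 114 mm over their backs; the gripper's body (76 mm by 85 mm) begins 54 mm behind the grasp point. The pads swing forward as they close: fully open they stand 13 mm farther back than shut.
Start: joints at [-11.82, 10.359, 92.074, -0, 77.567, -11.82], TCP at [575.014, 0.015, 245.288] pointing down, gripper open.
Joint ranges: [-171.53, 171.53], [-51.25, 118.39], [17.06, 147.69], [-65.23, 245.23], [0, 150.52], [-178.68, 178.68]. Speed limits (degrees/s): [147.25, 147.25, 172.46, 180, 180, 180].

INTERFACE

Orientations are given as a 3x3 rotation matrix whose columns are the frame's x, y, z axes.
In Python, from station import robot gives the robot as it stands.
- The arm moves only by the tool send_rows, never from a script. Its argument "moves" is a list that holds one entry, the list of rows, each a list of 5 numbers: the opening, from 0 (shut) to 1 (fully open), then the shift along the tool's x, y, z in cm, then the turn about the tool's z in degrees. A call has 1 to 12 rows; each row shifts and turns the commanded pose from where the row before left it, along the tool's axes as they then stand; what a row does not reach is not made up. A row lasts 1/10 s, in which the tool goes at most 50 mm and 8.59 degrees, less where a joint would pass 70% of its speed; a pose out of reach is approached as far as the arm can. A call is refused whole if a number of a shift passes 5 or a number of a turn 8.59, either way. A call with a gripper value outside its range is refused whole. The fingers move at their own pace and stop on an object; the grip force is fixed at half the most. Time passes only in rows, so rows that do not move let the fingers close. It gives the time, the measured TCP pose, the force, the opening and the grip force at its end, in the units of the state.
- robot.get_state(): the state, without advancing time (a new reading comes with each control period).
- robot.read_camera(name): name is "scene" or "side" or "wrist"; returns a dict with "pixels" (400x640x3 uint8, red, green, blue), "K" (3x3 intrinsics, pixels), "cam_to_world" (4x4, takes a point from camera to world coordinates); the wrist camera has in their place "mount" (4x4, takes a point from camera to tool coordinates, whose origin is the TCP and whose axes are the flange's). Camera axes: x right, y up, looking along -z (the intrinsics and any distortion apply to the point x, -y, -z); pixel columns grow to the right and rows downward; lengths in mm; the calibration is good to about 2 mm. A picture is of the moment at which its call begins: read the wrist's pose just before it. There is no depth.
- robot.finish_job(): hands the job in; it is judged then, once.
Trained networks look in the newest picture that a camera, given by its name, has taken for a name from the list of things; names that differ only in an ending like _2 or _b are one class to them, and where a whole thing is asked for, a point or a joint stands for the part that bears it (a point fixed in the world has none). Each returns a list of dicts, best first, with "conf" (0 to 1); they miss things now and then, are a little off and sometimes report something else, mostly with a low value. They report only what shows in the picture. A call takes as long as a camera call.
- robot.recognise(name, camera): "xyz" ([x, y, z] in mm, in world coordinates, good to about 4 mm: the middle of the surface that is visible of it).
The state is a dict: "time_s": time; "q": joint angles; "joint_vel": joint speeds; "effort": joint torques, N m; "tcp_pos": TCP position; "orientation": TCP orientation; "ft_force": force on the tool from outside, world axes, zero at the start; "moment": the same for the moment, N m; "finger_gap": finger opening in mm; "grip_force": force on a finger pad.
Only numpy, scipy, OpenCV 4.12 (cv2) and the standard library are available. Lean on these libraries where they do the work, as an engineer would, in place of code of your own. Each camera call takes 0.05 s, during which the arm holds its last target. There are 200 camera calls.

TASK

The roller lane has just been washed: check that it runs freely. Run your fingertips lightly down both rows of wheels, from the high end to the low end, so that every wheel turns clearly the way the tubs roll. Pick nothing up, leave the tubs at both ends and everything else where it stands, and finish clear of the lane.

Things in the scene. Friction and masses are not known exactly. Their poses are not given: they have to be found in the camera images.
- lane: fixed gravity roller lane of aluminium and sheet steel, 535 x 166 mm. Origin on the table (z = 0) under the middle of the wheel rows; x points down the slope (high end to low end), y left as seen looking downhill, z up. Two rails lie at y = +30 (left) and -30 mm (right), each with 6 free-turning grey plastic wheels at x = -100, -60, -20, 20, 60, 100 mm.
- left_high (a point): top of the tread, mid-width, of the highest wheel (left_1) of the left rail: lane x = -100, y = 30 mm, 84.75 mm above the table. All wheels are 28 mm in diameter and 16 mm wide, axles along lane y, and stand 11 mm proud of their 28 mm wide aluminium channel
- left_low (a point): top of the lowest wheel (left_6) of the left rail: lane x = 100, y = 30 mm, 67.25 mm above the table. The wheel tops fall evenly by 3.5 mm from one wheel to the next (5 degrees). Round side guides (8 mm rod) run along the lane at y = +/-69 mm, their tops 18 mm above the wheel tops
- right_high (a point): top of the highest wheel (right_1) of the right rail: lane x = -100, y = -30 mm, 84.75 mm above the table. Uphill of the wheels a level infeed plate (x = -267 to -127 mm, top 83 mm above the table, side lips 15 mm high) holds one tub. The high end always lies to the right as the robot faces the lane (smaller world y)
- right_low (a point): top of the lowest wheel (right_6) of the right rail: lane x = 100, y = -30 mm, 67.25 mm above the table. Downhill of the wheels a level landing plate (x = 127 to 267 mm, top 60 mm above the table, side lips 15 mm and stop lip 20 mm high) holds one tub
- left_1 (a joint): turning angle of wheel 1 of the left rail (1 = highest, 6 = lowest), rad; 0 at the start, grows as the top of the wheel moves downhill. Turns without limit; a drag of about 0.6 N at its tread turns it and it soon stops when let go
- left_2 (a joint): turning angle of wheel 2 of the left rail (1 = highest, 6 = lowest), rad; 0 at the start, grows as the top of the wheel moves downhill. Turns without limit; a drag of about 0.6 N at its tread turns it and it soon stops when let go
- left_3 (a joint): turning angle of wheel 3 of the left rail (1 = highest, 6 = lowest), rad; 0 at the start, grows as the top of the wheel moves downhill. Turns without limit; a drag of about 0.6 N at its tread turns it and it soon stops when let go
- left_4 (a joint): turning angle of wheel 4 of the left rail (1 = highest, 6 = lowest), rad; 0 at the start, grows as the top of the wheel moves downhill. Turns without limit; a drag of about 0.6 N at its tread turns it and it soon stops when let go
- left_5 (a joint): turning angle of wheel 5 of the left rail (1 = highest, 6 = lowest), rad; 0 at the start, grows as the top of the wheel moves downhill. Turns without limit; a drag of about 0.6 N at its tread turns it and it soon stops when let go
- left_6 (a joint): turning angle of wheel 6 of the left rail (1 = highest, 6 = lowest), rad; 0 at the start, grows as the top of the wheel moves downhill. Turns without limit; a drag of about 0.6 N at its tread turns it and it soon stops when let go
- right_1 (a joint): turning angle of wheel 1 of the right rail (1 = highest, 6 = lowest), rad; 0 at the start, grows as the top of the wheel moves downhill. Turns without limit; a drag of about 0.6 N at its tread turns it and it soon stops when let go
- right_2 (a joint): turning angle of wheel 2 of the right rail (1 = highest, 6 = lowest), rad; 0 at the start, grows as the top of the wheel moves downhill. Turns without limit; a drag of about 0.6 N at its tread turns it and it soon stops when let go
- right_3 (a joint): turning angle of wheel 3 of the right rail (1 = highest, 6 = lowest), rad; 0 at the start, grows as the top of the wheel moves downhill. Turns without limit; a drag of about 0.6 N at its tread turns it and it soon stops when let go
- right_4 (a joint): turning angle of wheel 4 of the right rail (1 = highest, 6 = lowest), rad; 0 at the start, grows as the top of the wheel moves downhill. Turns without limit; a drag of about 0.6 N at its tread turns it and it soon stops when let go
- right_5 (a joint): turning angle of wheel 5 of the right rail (1 = highest, 6 = lowest), rad; 0 at the start, grows as the top of the wheel moves downhill. Turns without limit; a drag of about 0.6 N at its tread turns it and it soon stops when let go
- right_6 (a joint): turning angle of wheel 6 of the right rail (1 = highest, 6 = lowest), rad; 0 at the start, grows as the top of the wheel moves downhill. Turns without limit; a drag of about 0.6 N at its tread turns it and it soon stops when let go
- tub_infeed_mid (a point): round clear tub of brown sauce with lid, 104 mm diameter, 46 mm high, about 0.25 kg; point at its centre, half-way up; stands loose on the infeed plate, at about x = -207 mm of the lane
- tub_landing_mid (a point): round clear tub of brown sauce with lid, 104 mm diameter, 46 mm high, about 0.25 kg; point at its centre, half-way up; stands loose on the landing plate, at about x = 207 mm of the lane
- tub_table_mid (a point): round clear tub of brown sauce with lid, 104 mm diameter, 46 mm high, about 0.25 kg; point at its centre, half-way up; stands loose on the table beyond the right end of the lane
- spare_lid_mid (a point): loose clear round lid lying on the table beside the lane, 104 mm diameter, 9 mm high; point at its centre
- spray_bottle_mid (a point): white bottle with blue cap, 70 mm diameter, 150 mm high, standing loose on the table; point at its centre
- label_roll_mid (a point): paper label roll standing on its flat side, 96 mm diameter, 50 mm high, loose on the table; point at its centre
- marker_mid (a point): marker pen, white with black cap, 130 mm long, 18 mm thick, lying loose on the table along the far side of the lane; point at its middle

How it is judged (in metres and radians):
On the way, in this order (a step that is already met when the one before it is completed fails the run):
1. the highest wheel of one of the rows has been turned downhill by 0.35 rad (20 degrees) (value of joint any of left_1, right_1 above 0.35 rad), for 0.05 s.
2. after that, a wheel half-way down has been turned (value of joint any of left_4, right_4 above 0.35 rad), for 0.05 s.
3. after that, the lowest wheel of one of the rows has been turned (value of joint any of left_6, right_6 above 0.35 rad), for 0.05 s.
At the end, for the whole second after the job is handed in: every one of the twelve wheels stands turned downhill by more than 0.35 rad (20 degrees) from its start, and the three tubs, the spare lid, the bottle, the label roll and the marker pen stand within 15 mm of where they were (value of joint each of left_1, left_2, left_3, left_4, left_5, left_6, right_1, right_2, right_3, right_4, right_5, right_6 above 0.35 rad and distance of each of tub_infeed_mid, tub_landing_mid, tub_table_mid, spare_lid_mid, spray_bottle_mid, label_roll_mid, marker_mid from where it was at the start of the episode below 0.015 m); the robot touches nothing.
It fails at once if the fingers press on the lane with more than 30 N (contact force between the fingers and lane above 30 N).
It fails at once if a tub or another loose thing is shifted by more than 15 mm or lifted (distance of any of tub_infeed_mid, tub_landing_mid, tub_table_mid, spare_lid_mid, spray_bottle_mid, label_roll_mid, marker_mid from where it was at the start of the episode above 0.015 m).
It also fails if it takes over 69 s, if anything falls off the work surface, if the arm or the gripper's body presses on something with over 40 N, if the wrist force passes 120 N, or if a joint passes its speed limit or range.

## Working session

There is one attempt and no reset: what is moved stays moved. The work goes in short steps, Python scripts to look and compute and a tool call to move; the robot and the scene stay as the last step left them, time stands still between calls to the robot, and variables do not carry over. Pictures are saved under pics/ and viewed, at most 10 in all, crops included, and the job is handed in when it is done.

Besides the shell and the picture viewer there is one more tool, called after "Call:" by a JSON object that holds its "op" and its "data". send_rows: Moves the arm, as the interface text tells. Its arguments: {"type":"object","properties":{"moves":{"type":"array","items":{"type":"array","items":{"type":"array","items":{"type":"number"}}}}},"required":["moves"]}

```bash
mkdir -p pics; ls; python3 - <<'E'
from station import robot
import cv2,numpy as np
s=robot.get_state();print(s['time_s'],s['tcp_pos'],np.round(s['orientation'],3),s['ft_force'],s['finger_gap'])
for c in ['scene','side']:
    r=robot.read_camera(c);cv2.imwrite(f'pics/{c}0.png',r['pixels'][:,:,::-1])
    print(c,np.round(r['K'],1).tolist(),np.round(r['cam_to_world'],3).tolist())
    for n in ['lane','left_high','left_low','right_high','right_low','left_1','left_6','right_1','right_6','tub_infeed_mid','tub_landing_mid','tub_table_mid','spare_lid_mid','spray_bottle_mid','label_roll_mid','marker_mid']:
        try: print(n,[(np.round(d['xyz']).tolist(),round(d['conf'],2)) for d in robot.recognise(n,c)[:4]])
        except Exception as e: print(n,e)
E
```

```text
pics
0.0 [5.74451828e+02 1.22430536e-01 2.44361281e+02] [[ 0.     1.    -0.002]
 [ 1.    -0.     0.   ]
 [ 0.    -0.002 -1.   ]] [-0.24227534 -1.04915158 -0.32025155] 85.35176115678985
scene [[428.1, 0.0, 312.6], [0.0, 428.1, 195.6], [0.0, 0.0, 1.0]] [[0.488, -0.493, 0.721, 1538.93], [0.873, 0.26, -0.413, -534.94], [0.017, 0.83, 0.557, 834.626], [0.0, 0.0, 0.0, 1.0]]
lane [([591.0, -67.0, 67.0], 0.94)]
left_high [([594.0, -67.0, 68.0], 0.61), ([584.0, -454.0, 48.0], 0.29)]
left_low [([595.0, -70.0, 63.0], 0.64)]
right_high [([597.0, -73.0, 60.0], 0.69)]
right_low [([596.0, -71.0, 65.0], 0.96)]
left_1 [([439.0, -440.0, 44.0], 0.72), ([589.0, 4.0, 63.0], 0.5), ([529.0, -98.0, 76.0], 0.44), ([548.0, -66.0, 74.0], 0.43)]
left_6 [([439.0, -440.0, 44.0], 0.72), ([589.0, 4.0, 63.0], 0.5), ([529.0, -98.0, 76.0], 0.44), ([548.0, -66.0, 74.0], 0.43)]
right_1 [([548.0, -63.0, 70.0], 0.75), ([439.0, -443.0, 44.0], 0.46)]
right_6 [([548.0, -63.0, 70.0], 0.75), ([439.0, -443.0, 44.0], 0.46)]
tub_infeed_mid [([500.0, -247.0, 131.0], 0.87), ([713.0, -118.0, 17.0], 0.43), ([526.0, -97.0, 78.0], 0.32)
[... 1110 characters left out ...]
6.0, -93.0, 76.0], 0.39)]
right_1 [([550.0, -158.0, 82.0], 0.61), ([638.0, -20.0, 67.0], 0.56), ([618.0, -57.0, 70.0], 0.55), ([593.0, -86.0, 76.0], 0.47)]
right_6 [([550.0, -158.0, 82.0], 0.61), ([638.0, -20.0, 67.0], 0.56), ([618.0, -57.0, 70.0], 0.55), ([593.0, -86.0, 76.0], 0.47)]
tub_infeed_mid [([471.0, -223.0, 129.0], 0.79), ([572.0, -124.0, 74.0], 0.7), ([557.0, -431.0, 45.0], 0.7)]
tub_landing_mid [([676.0, 127.0, 106.0], 0.71), ([418.0, -422.0, 48.0], 0.31)]
tub_table_mid [([416.0, -424.0, 49.0], 0.81)]
spare_lid_mid [([439.0, 30.0, 13.0], 0.85), ([575.0, -41.0, 65.0], 0.65)]
spray_bottle_mid [([452.0, 449.0, 99.0], 0.8)]
label_roll_mid [([556.0, -431.0, 48.0], 0.94)]
marker_mid []
```

View pics/scene0.png

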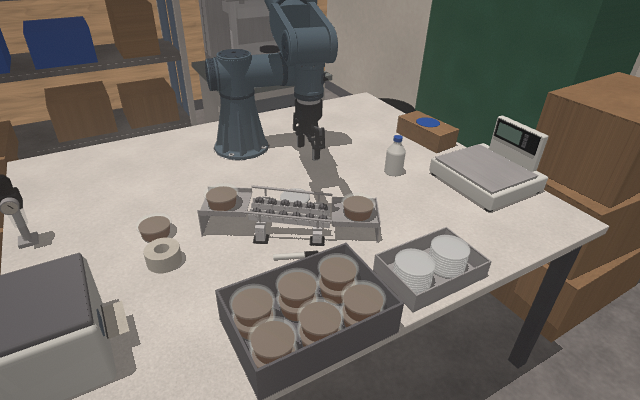

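View pics/side0.png

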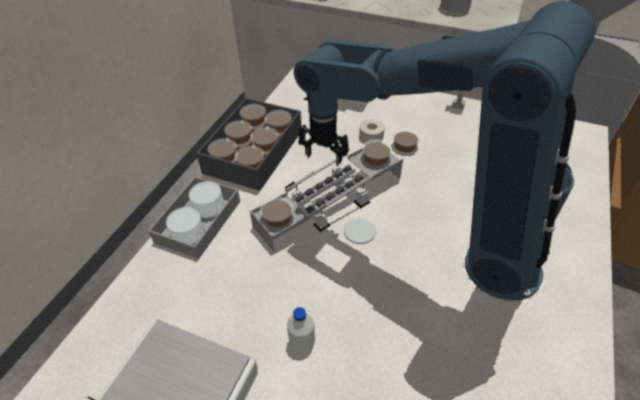

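Call:
{"op": "send_rows", "data": {"moves": [[[0.55, -1, 1, 0, 7.6], [0.55, -1, 1, 0, 7.6], [0.55, -1, 1, 0, 7.6], [0.55, -1.5, 1, 0, 7.6], [0.55, 0, 0, 0, 0], [0.55, 0, 0, 0, 0]]]}}

```text
time_s: 2.3
tcp_pos: [603.9, -51.1, 245.1]
orientation: [[0.504, 0.864, -0.0], [0.864, -0.504, 0.0], [0.0, -0.001, -1.0]]
ft_force: [-0.6, -0.7, 0.0]
finger_gap: 47.1
grip_force: 0.0
```

```bash
python3 - <<'E'
from station import robot
import cv2,numpy as np
s=robot.get_state();print(s['time_s'],s['tcp_pos'],np.round(s['orientation'],3).tolist(),s['ft_force'],s['finger_gap'])
r=robot.read_camera('wrist');cv2.imwrite('pics/w1.png',r['pixels'][:,:,::-1])
print(np.round(r['K'],1).tolist(),np.round(r['mount'],3).tolist(),[k for k in r])
for n in ['left_1','right_1','lane','tub_infeed_mid','tub_landing_mid']:
    print(n,[(np.round(d['xyz']).tolist(),round(d['conf'],2)) for d in robot.recognise(n,'wrist')[:14]])
E
```

```text
2.3 [603.87917378 -51.14041002 245.12221363] [[0.504, 0.864, -0.0], [0.864, -0.504, 0.0], [0.0, -0.001, -1.0]] [-0.59511963 -0.68564187  0.02582194] 47.058552980515216
[[355.4, 0.0, 319.5], [0.0, 355.4, 198.1], [0.0, 0.0, 1.0]] [[-0.001, 0.944, 0.329, 85.084], [1.0, 0.001, 0.0, -0.068], [0.0, 0.329, -0.944, -127.191], [0.0, 0.0, 0.0, 1.0]] ['pixels', 'K', 'mount']
left_1 [([526.0, -96.0, 77.0], 0.96), ([504.0, -204.0, 104.0], 0.71), ([548.0, -62.0, 74.0], 0.7), ([567.0, -27.0, 75.0], 0.69), ([599.0, -26.0, 61.0], 0.64), ([584.0, 3.0, 68.0], 0.59), ([512.0, -126.0, 83.0], 0.58), ([577.0, -123.0, 77.0], 0.38)]
right_1 [([554.0, -161.0, 81.0], 0.92), ([659.0, 8.0, 64.0], 0.87), ([578.0, -122.0, 77.0], 0.69), ([616.0, -56.0, 74.0], 0.66), ([598.0, -89.0, 78.0], 0.61), ([638.0, -26.0, 70.0], 0.57)]
lane [([586.0, -412.0, 6.0], 0.74), ([598.0, -26.0, 58.0], 0.66), ([642.0, -29.0, 70.0], 0.55)]
tub_infeed_mid [([506.0, -202.0, 106.0], 0.62), ([592.0, -26.0, 63.0], 0.36)]
tub_landing_mid []
```

View pics/w1.png

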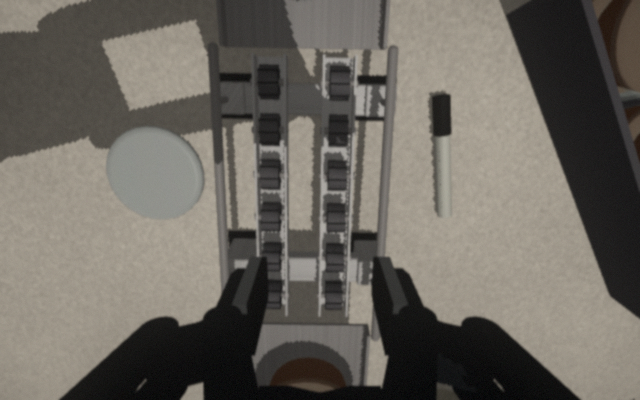

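```bash
cat > fit.py <<'E'
import numpy as np
from scipy.optimize import least_squares
X=np.array([-100,-60,-20,20,60,100.])
m=[(30,i) for i in range(5)]+[(-30,i) for i in range(6)]
w=np.array([(512,-126),(526,-96),(548,-62),(567,-27),(584,3),(554,-161),(578,-122),(598,-89),(616,-56),(638,-26),(659,8.)])
L=np.array([(X[i],y) for y,i in m])
R=lambda a:np.array([[np.cos(a),-np.sin(a)],[np.sin(a),np.cos(a)]])
s=least_squares(lambda p:(L@R(p[2]).T+p[:2]-w).ravel(),[587,-60,1.04],loss='soft_l1',f_scale=3)
print('net',s.x[:2],np.degrees(s.x[2]));print(np.round((L@R(s.x[2]).T+s.x[:2]-w),1).tolist())
# pixels (visible top face centres, wheel 6..1), wrist picture 1
K=np.array([[355.4,0,319.5],[0,355.4,198.1],[0,0,1]])
M=np.array([[-0.001,0.944,0.329,85.084],[1,0.001,0,-0.068],[0,0.329,-0.944,-127.191],[0,0,0,1]])
T=np.eye(4);T[:3,:3]=[[0.504,0.864,0],[0.864,-0.504,0],[0,-0.001,-1]];T[:3,3]=[603.88,-51.14,245.12]
C=np.linalg.inv(T@M)
px=np.array([(268,80),(269,129),(270,174),(271,216),(272,256),(273,292),(340,80),(338,129),(337,174),(336,216),(335,256),(334,292)],float)
P=np.array([(x,y,76-x*.0875-4) for y in (30,-30) for x in X[::-1]])
def proj(p):
    q=np.c_[P[:,:2]@R(p[2]).T+p[:2],P[:,2]]@C[:3,:3].T+C[:3,3]
    return np.c_[K[0,0]*q[:,0]/-q[:,2]+K[0,2],-K[1,1]*q[:,1]/-q[:,2]+K[1,2]]
s=least_squares(lambda p:(proj(p)-px).ravel(),s.x,loss='soft_l1',f_scale=2)
print('pix',s.x[:2],np.degrees(s.x[2]));print(np.round(proj(s.x)-px,1).tolist())
E
python3 fit.py
```

```text
net [582.08947548 -59.44135668] 58.98140561913599
[[-7.2, -3.7], [-0.5, 0.6], [-1.9, 0.9], [-0.3, 0.2], [3.3, 4.4], [2.3, 0.4], [-1.1, -4.3], [-0.5, -3.0], [2.1, -1.8], [0.7, 2.5], [0.3, 2.8]]
pix [582.79959627 -58.9509402 ] 59.00373189167689
[[-0.7, -3.0], [-0.6, -2.3], [-0.5, -0.8], [-0.5, 0.9], [-0.6, 2.0], [-0.7, 4.7], [0.1, -2.1], [0.9, -1.5], [0.7, -0.0], [0.6, 1.6], [0.6, 2.7], [0.7, 5.4]]
```

Call:
{"op": "send_rows", "data": {"moves": [[[0.55, -3.1, -0.4, 0, 0.75], [0.55, -3.1, -0.4, 0, 0], [0.55, -3.1, -0.4, 0, 0], [0.55, -3.1, -0.4, 0, 0], [0.55, 0, 0, 4, 0], [0.55, 0, 0, 4, 0], [0.55, 0, 0, 3, 0], [0.55, 0, 0, 2, 0], [0.55, 0, 0, 0, 0], [0.55, 0, 0, 0, 0], [0.55, 0, 0, 0, 0]]]}}

```text
time_s: 3.7
tcp_pos: [527.7, -149.7, 117.0]
orientation: [[0.517, 0.856, 0.003], [0.856, -0.517, -0.001], [0.0, 0.003, -1.0]]
ft_force: [0.8, -0.4, 0.2]
finger_gap: 46.7
grip_force: 0.0
```

```bash
python3 - <<'E'
from station import robot
import cv2,numpy as np
s=robot.get_state();p=s['tcp_pos'];print(p,s['ft_force'])
a=np.radians(59);d=p[:2]-[582.5,-59.2];print('lane',d@[np.cos(a),np.sin(a)],d@[-np.sin(a),np.cos(a)],np.degrees(np.arctan2(s['orientation'][1][0],s['orientation'][0][0])))
o=[]
for c,(u,v) in {'wrist':(320,280),'scene':(260,210)}.items():
    r=robot.read_camera(c)['pixels'][:,:,::-1]
    h=90
    o.append(cv2.resize(r[max(0,v-h):v+h,u-120:u+120] if c!='wrist' else r,(400,300)))
cv2.imwrite('pics/c2.png',np.hstack(o))
E
```

```text
[ 527.67262697 -149.70196975  117.03289149] [ 0.83777896 -0.41945027  0.17561095]
lane -105.8135137765569 0.38427106680910583 58.8769633513314
```

View pics/c2.png

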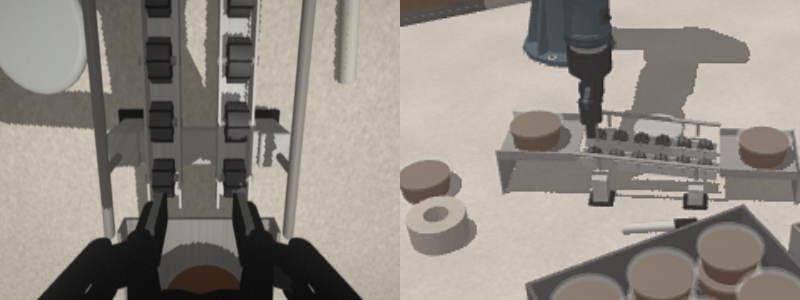

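Call:
{"op": "send_rows", "data": {"moves": [[[0.55, 0, 0, 1, 0], [0.55, 0, 0, 0.4, 0], [0.55, 0, 0, 0.2, 0], [0.55, 0, 0, 0, 0], [0.55, 0, 0, 0, 0]]]}}

```text
time_s: 4.3
tcp_pos: [526.5, -149.3, 99.2]
orientation: [[0.517, 0.856, -0.0], [0.856, -0.517, 0.0], [-0.0, -0.0, -1.0]]
ft_force: [0.4, 0.7, 0.2]
finger_gap: 46.9
grip_force: 0.0
```

Call:
{"op": "send_rows", "data": {"moves": [[[0.55, 0, 0, 0.1, 0], [0.55, 0, 0, 0, 0], [0.55, 0, 0, 0, 0]]]}}

```text
time_s: 4.6
tcp_pos: [526.6, -149.3, 98.4]
orientation: [[0.517, 0.856, 0.0], [0.856, -0.517, -0.0], [0.0, 0.0, -1.0]]
ft_force: [0.3, 0.3, 1.3]
finger_gap: 47.1
grip_force: 0.0
```

Call:
{"op": "send_rows", "data": {"moves": [[[0.55, 0, 0, 0.1, 0], [0.55, 0, 0, 0, 0], [0.55, 0, 0, 0, 0]]]}}

```text
time_s: 4.9
tcp_pos: [526.5, -149.3, 97.3]
orientation: [[0.517, 0.856, -0.0], [0.856, -0.517, 0.0], [-0.0, -0.0, -1.0]]
ft_force: [-0.0, 0.3, -0.5]
finger_gap: 47.3
grip_force: 0.0
```

Call:
{"op": "send_rows", "data": {"moves": [[[0.55, 0, 0, 0.1, 0], [0.55, 0, 0, 0, 0], [0.55, 0, 0, 0, 0]]]}}

```text
time_s: 5.2
tcp_pos: [526.6, -149.3, 96.3]
orientation: [[0.517, 0.856, 0.0], [0.856, -0.517, -0.0], [0.0, 0.0, -1.0]]
ft_force: [-0.1, 0.3, 0.1]
finger_gap: 46.9
grip_force: 0.1
```

Call:
{"op": "send_rows", "data": {"moves": [[[0.55, 0, 0, 0.1, 0], [0.55, 0, 0, 0, 0], [0.55, 0, 0, 0, 0]]]}}

```text
time_s: 5.5
tcp_pos: [526.7, -149.4, 96.1]
orientation: [[0.517, 0.856, 0.0], [0.856, -0.517, -0.0], [-0.0, 0.0, -1.0]]
ft_force: [-2.3, 1.3, 7.0]
finger_gap: 46.9
grip_force: 3.6
```

Call:
{"op": "send_rows", "data": {"moves": [[[0.55, 0, 0, 0.05, 0], [0.55, 0, 0, 0, 0], [0.55, 0, 0, 0, 0]]]}}

```text
time_s: 5.8
tcp_pos: [526.7, -149.4, 96.1]
orientation: [[0.517, 0.856, 0.0], [0.856, -0.517, -0.0], [-0.0, 0.0, -1.0]]
ft_force: [-5.4, 2.2, 10.7]
finger_gap: 47.3
grip_force: 5.3
```

```bash
python3 - <<'E'
from station import robot
import numpy as np
s=robot.get_state();R=np.array(s['orientation']);print(s['tcp_pos'],'F tool',R.T@s['ft_force'],'M tool',R.T@s['moment'])
E
```

```text
[ 526.70040614 -149.36621403   96.05932196] F tool [ -0.88375964  -5.75607894 -10.72655857] M tool [ 0.78721469 -0.11486285  0.02835766]
```

Call:
{"op": "send_rows", "data": {"moves": [[[0.55, 0.2, 0, 0, 0], [0.55, 0.2, 0, 0, 0], [0.55, 0.2, 0, 0, 0], [0.55, 0.2, 0, 0, 0], [0.55, 0.2, 0, 0, 0]]]}}

```text
time_s: 6.3
tcp_pos: [531.8, -140.9, 96.0]
orientation: [[0.517, 0.856, -0.0], [0.856, -0.517, -0.001], [-0.0, 0.0, -1.0]]
ft_force: [-3.7, 1.5, 9.3]
finger_gap: 46.9
grip_force: 4.7
```

```bash
cat > st.py <<'E'
from station import robot
import numpy as np,cv2,sys
s=robot.get_state();R=np.array(s['orientation']);p=s['tcp_pos']
a=np.radians(59);d=p[:2]-[582.5,-59.2]
print(s['time_s'],'z',p[2],'lane',d@[np.cos(a),np.sin(a)],d@[-np.sin(a),np.cos(a)],'F tool',R.T@s['ft_force'],'M tool',R.T@s['moment'])
if len(sys.argv)>1:
    im=robot.read_camera('wrist')['pixels'][:,:,::-1];cv2.imwrite(sys.argv[1],im)
E
python3 st.py pics/w3.png; python3 - <<'E'
import cv2
im=cv2.imread('pics/w3.png');cv2.imwrite('pics/w3c.png',cv2.resize(im[150:390,200:440],(600,600),interpolation=cv2.INTER_CUBIC))
E
```

```text
6.3 z 96.02780204060649 lane -96.14530180568175 1.365630384927016 F tool [-0.65270175 -3.9453129  -9.27996705] M tool [ 0.61806464 -0.26626645  0.01621063]
```

View pics/w3c.png

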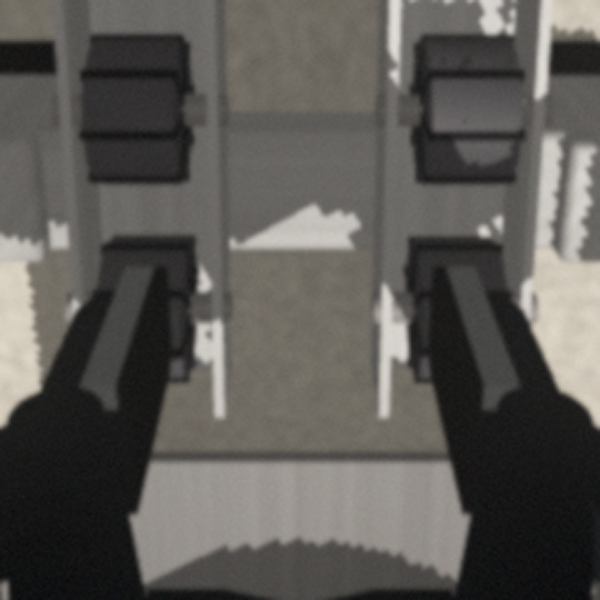

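Call:
{"op": "send_rows", "data": {"moves": [[[0.55, 0.3, 0, 0, 0], [0.55, 0.3, 0, 0, 0], [0.55, 0.3, 0, 0, 0], [0.55, 0.4, 0.05, 0, 0], [0.55, 0.4, 0.05, 0.12, 0], [0.55, 0.4, 0, 0.12, 0], [0.55, 0.4, 0, 0.11, 0], [0.55, 0.3, 0, 0, 0], [0.55, 0.3, 0, 0, 0], [0.55, 0.2, 0, 0, 0]]]}}

```text
time_s: 7.35
tcp_pos: [550.0, -112.8, 92.6]
orientation: [[0.517, 0.856, 0.0], [0.856, -0.517, -0.0], [-0.0, 0.0, -1.0]]
ft_force: [-5.1, 1.0, 10.9]
finger_gap: 46.7
grip_force: 5.7
```

```bash
python3 st.py
```

```text
7.35 z 92.55743102214295 lane -62.72620631223438 0.2803314863792217 F tool [ -1.76775259  -4.84218248 -10.91780558] M tool [ 0.78864041 -0.27308037  0.00449453]
```

Call:
{"op": "send_rows", "data": {"moves": [[[0.55, 0.3, 0, 0, 0], [0.55, 0.3, 0, 0, 0], [0.55, 0.3, 0, 0, 0], [0.55, 0.3, 0, 0, 0], [0.55, 0.3, 0, 0, 0], [0.55, 0.4, 0, 0.12, 0], [0.55, 0.4, 0, 0.12, 0], [0.55, 0.4, 0, 0.11, 0], [0.55, 0.4, 0, 0, 0], [0.55, 0.3, 0, 0, 0], [0.55, 0.3, 0, 0, 0], [0.55, 0.3, 0, 0, 0]]]}}

```text
time_s: 8.55
tcp_pos: [570.5, -78.5, 89.0]
orientation: [[0.517, 0.856, -0.0], [0.856, -0.517, -0.0], [-0.0, -0.0, -1.0]]
ft_force: [-4.6, 0.8, 10.9]
finger_gap: 47.3
grip_force: 5.9
```

```bash
python3 st.py
```

```text
8.55 z 89.03466723692807 lane -22.715670354574357 0.37128581934596916 F tool [ -1.64504956  -4.35284721 -10.91971589] M tool [ 0.89267332 -0.30824182  0.00281557]
```

Perfectly periodic (40 mm); repeat.

Call:
{"op": "send_rows", "data": {"moves": [[[0.55, 0.3, 0, 0, 0], [0.55, 0.3, 0, 0, 0], [0.55, 0.3, 0, 0, 0], [0.55, 0.3, 0, 0, 0], [0.55, 0.3, 0, 0, 0], [0.55, 0.4, 0, 0.12, 0], [0.55, 0.4, 0, 0.12, 0], [0.55, 0.4, 0, 0.11, 0], [0.55, 0.4, 0, 0, 0], [0.55, 0.3, 0, 0, 0], [0.55, 0.3, 0, 0, 0], [0.55, 0.3, 0, 0, 0]]]}}

```text
time_s: 9.75
tcp_pos: [591.2, -44.2, 85.6]
orientation: [[0.517, 0.856, -0.0], [0.856, -0.517, -0.0], [-0.0, -0.0, -1.0]]
ft_force: [-5.0, 0.6, 11.2]
finger_gap: 47.2
grip_force: 5.6
```

Call:
{"op": "send_rows", "data": {"moves": [[[0.55, 0.3, 0, 0, 0], [0.55, 0.3, 0, 0, 0], [0.55, 0.3, 0, 0, 0], [0.55, 0.3, 0, 0, 0], [0.55, 0.3, 0, 0, 0], [0.55, 0.4, 0, 0.12, 0], [0.55, 0.4, 0, 0.12, 0], [0.55, 0.4, 0, 0.11, 0], [0.55, 0.4, 0, 0, 0], [0.55, 0.3, 0, 0, 0], [0.55, 0.3, 0, 0, 0], [0.55, 0.3, 0, 0, 0]]]}}

```text
time_s: 10.95
tcp_pos: [612.0, -9.9, 82.1]
orientation: [[0.517, 0.856, -0.0], [0.856, -0.517, -0.0], [-0.0, -0.0, -1.0]]
ft_force: [-4.9, 1.2, 10.1]
finger_gap: 47.4
grip_force: 5.3
```

```bash
python3 st.py
```

```text
10.95 z 82.0725353428759 lane 57.39310934171989 0.12155184961020638 F tool [ -1.53073401  -4.83440224 -10.08688231] M tool [ 0.79606477 -0.31682021  0.07868507]
```

Call:
{"op": "send_rows", "data": {"moves": [[[0.55, 0.3, 0, 0, 0], [0.55, 0.3, 0, 0, 0], [0.55, 0.3, 0, 0, 0], [0.55, 0.3, 0, 0, 0], [0.55, 0.3, 0, 0, 0], [0.55, 0.4, 0, 0.12, 0], [0.55, 0.4, 0, 0.12, 0], [0.55, 0.4, 0, 0.11, 0], [0.55, 0.4, 0, 0, 0], [0.55, 0.3, 0, 0, 0], [0.55, 0.3, 0, 0, 0], [0.55, 0.3, 0, 0, 0]]]}}

```text
time_s: 12.15
tcp_pos: [632.7, 24.4, 78.6]
orientation: [[0.517, 0.856, 0.0], [0.856, -0.517, 0.0], [0.0, 0.0, -1.0]]
ft_force: [-4.5, 1.2, 10.1]
finger_gap: 46.9
grip_force: 5.0
```

Call:
{"op": "send_rows", "data": {"moves": [[[0.55, 0.3, 0, 0, 0], [0.55, 0.3, 0, 0, 0], [0.55, 0.3, 0, 0, 0], [0.55, 0.1, 0, -0.5, 0], [0.55, 0, 0, -3, 0], [0.55, 0, 0, -4, 0], [0.55, -4, 0, -4, 0], [0.55, -4, 0, -4, 0], [0.55, -4, 0, 0, 0], [0.55, -4, 0, 0, 0], [0.55, 0, 0, 0, 0], [0.55, 0, 0, 0, 0]]]}}

```text
time_s: 13.35
tcp_pos: [559.4, -97.3, 223.2]
orientation: [[0.519, 0.855, 0.0], [0.855, -0.519, 0.0], [0.0, 0.0, -1.0]]
ft_force: [-0.3, 0.3, 0.0]
finger_gap: 47.2
grip_force: 0.0
```

```bash
python3 st.py pics/w4.png; python3 - <<'E'
from station import robot
import cv2
for n,c in [('tub_infeed_mid','side'),('tub_landing_mid','side')]:
    robot.read_camera(c);print(n,robot.recognise(n,c)[:1])
im=cv2.imread('pics/w4.png');print(im.shape);cv2.imwrite('pics/w4c.png',cv2.resize(im[30:330,220:390],(340,600),interpolation=cv2.INTER_CUBIC))
a=cv2.imread('pics/w1.png');b=cv2.resize(a[30:330,220:390],(340,600),interpolation=cv2.INTER_CUBIC)
c=cv2.imread('pics/w4c.png');g=cv2.convertScaleAbs(cv2.hconcat([b,c]),alpha=1.8,beta=0);cv2.imwrite('pics/cmp.png',g)
E
```

```text
13.35 z 223.21230454189796 lane -44.55411426063326 0.1794416951966511 F tool [ 0.08707798 -0.45162834 -0.00981487] M tool [-0.00029228 -0.02680008  0.01376997]
tub_infeed_mid [{'xyz': [474.7, -224.1, 131.5], 'conf': 0.83}]
tub_landing_mid [{'xyz': [677.7, 125.3, 110.6], 'conf': 0.87}]
(400, 640, 3)
```

View pics/cmp.png

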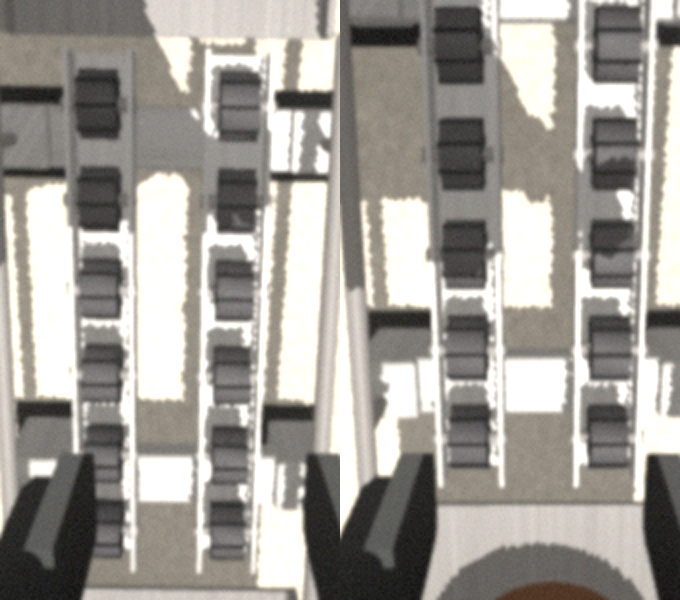

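Call:
{"op": "send_rows", "data": {"moves": [[[0.55, 3, 0.7, -1.1, 0], [0.55, 3.2, 0.7, -1.1, -0.9], [0.55, 0, 0, 0, 0], [0.55, 0, 0, 0, 0], [0.55, 0, 0, 0, 0], [0.55, 0, 0, 0, 0]]]}}

```text
time_s: 14.2
tcp_pos: [603.0, -51.0, 244.3]
orientation: [[0.504, 0.864, -0.001], [0.864, -0.504, 0.0], [-0.001, -0.001, -1.0]]
ft_force: [-0.3, 0.1, -0.2]
finger_gap: 47.0
grip_force: 0.0
```

```bash
python3 st.py pics/w5.png; python3 - <<'E'
import cv2
f=lambda n:[cv2.convertScaleAbs(cv2.resize(cv2.imread(f'pics/{n}.png')[55:315,u-20:u+20],(92,598),interpolation=cv2.INTER_CUBIC),alpha=2.2) for u in(270,337)]
a,b=f('w1'),f('w5');g=cv2.hconcat([a[0],b[0],a[1],b[1]]);cv2.imwrite('pics/cmp2.png',cv2.resize(g,(736,598)))
E
```

```text
14.2 z 244.3437194850885 lane 17.54710268378939 -13.318492236164069 F tool [-0.10341392 -0.28571022  0.1785404 ] M tool [-0.01595195 -0.00599758  0.01229768]
```

View pics/cmp2.png

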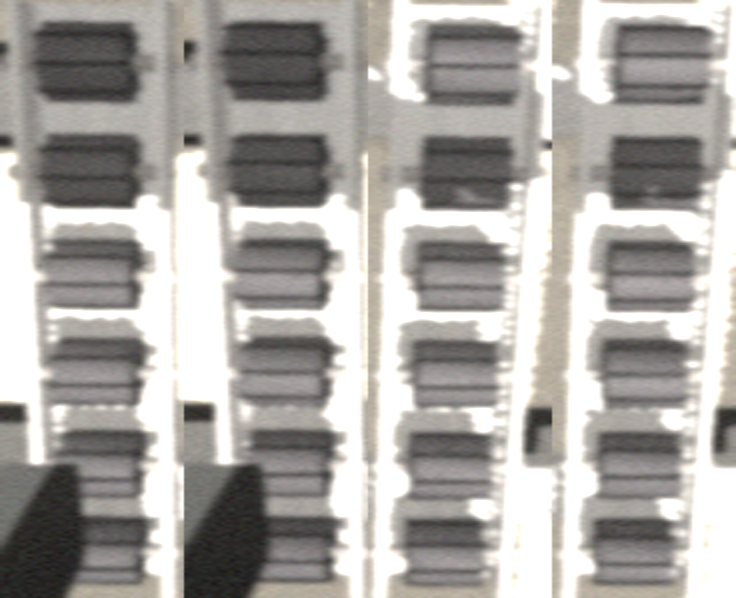

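Call:
{"op": "send_rows", "data": {"moves": [[[0.55, -4, -0.7, 0, 0.8], [0.55, -4.1, -0.6, 0, 0], [0.55, 0, 0, 0, 0], [0.55, 0, 0, 4, 0], [0.55, 0, 0, 4, 0], [0.55, 0, 0, 4, 0], [0.55, 0, 0, 2.5, 0], [0.55, 0, 0, 0, 0], [0.55, 0, 0, 0, 0], [0.55, 0, 0, 0, 0]]]}}

```text
time_s: 15.25
tcp_pos: [552.6, -114.4, 102.1]
orientation: [[0.516, 0.857, 0.003], [0.857, -0.516, -0.001], [0.0, 0.003, -1.0]]
ft_force: [0.2, -0.8, -0.1]
finger_gap: 47.0
grip_force: 0.0
```

```bash
python3 st.py
```

```text
15.25 z 102.0978495039137 lane -62.69763938789056 -2.7921017853651406 F tool [-0.56111338  0.56295739  0.07704116] M tool [-0.06609921  0.01918767  0.02590922]
```

Call:
{"op": "send_rows", "data": {"moves": [[[0.55, 0, -0.25, 0.2, 0], [0.55, 0, 0, 0, 0], [0.55, 0, 0, 0, 0], [0.55, 0, 0, 0, 0]]]}}

```text
time_s: 15.65
tcp_pos: [549.2, -112.5, 98.5]
orientation: [[0.516, 0.857, 0.001], [0.857, -0.516, -0.0], [0.0, 0.001, -1.0]]
ft_force: [-0.1, 0.6, -0.9]
finger_gap: 47.1
grip_force: 0.0
```

```bash
python3 st.py
```

```text
15.65 z 98.4514712036105 lane -62.842414005067965 1.0352073135669144 F tool [ 0.43155177 -0.39534763  0.94630117] M tool [-0.00720481  0.01412314 -0.02588871]
```

Down to about 92 (contact 92.6), roll 6 mm, lift.

Call:
{"op": "send_rows", "data": {"moves": [[[0.55, 0, 0, 0.4, 0], [0.55, 0, 0.05, 0.1, 0], [0.55, 0, 0, 0.05, 0], [0.55, 0, 0, 0, 0], [0.55, 0, 0, 0, 0]]]}}

```text
time_s: 16.15
tcp_pos: [549.2, -112.6, 92.7]
orientation: [[0.516, 0.857, -0.001], [0.857, -0.516, 0.0], [-0.0, -0.001, -1.0]]
ft_force: [-3.4, 1.9, 5.7]
finger_gap: 46.8
grip_force: 2.7
```

Call:
{"op": "send_rows", "data": {"moves": [[[0.55, 0, 0, 0.07, 0], [0.55, 0, 0, 0, 0], [0.55, 0, 0, 0, 0]]]}}

```text
time_s: 16.45
tcp_pos: [549.2, -112.6, 92.5]
orientation: [[0.516, 0.857, -0.001], [0.857, -0.516, 0.0], [-0.0, -0.001, -1.0]]
ft_force: [-4.6, 1.1, 10.7]
finger_gap: 46.9
grip_force: 5.0
```

Call:
{"op": "send_rows", "data": {"moves": [[[0.55, 0.2, 0, 0, 0], [0.55, 0.2, 0, 0, 0], [0.55, 0.2, 0, 0, 0], [0.55, 0, 0, -1, 0], [0.55, 0, 0, -4, 0], [0.55, 0, 0, -5, 0], [0.55, 3.7, 0.7, -5, 0], [0.55, 3.7, 0.7, -0.2, -0.8], [0.55, 0, 0, 0, 0], [0.55, 0, 0, 0, 0], [0.55, 0, 0, 0, 0], [0.55, 0, 0, 0, 0]]]}}

```text
time_s: 17.65
tcp_pos: [596.8, -57.7, 232.9]
orientation: [[0.505, 0.863, -0.002], [0.863, -0.505, 0.0], [-0.001, -0.002, -1.0]]
ft_force: [-1.1, -0.0, 0.3]
finger_gap: 46.9
grip_force: 0.0
```

```bash
python3 st.py pics/w6.png; python3 - <<'E'
import cv2
f=lambda n:[cv2.convertScaleAbs(cv2.resize(cv2.imread(f'pics/{n}.png')[55:315,u-20:u+20],(92,598),interpolation=cv2.INTER_CUBIC),alpha=2.2) for u in(270,337)]
a,b,c=f('w1'),f('w5'),f('w6');g=cv2.hconcat([a[0],b[0],c[0],a[1],b[1],c[1]]);cv2.imwrite('pics/cmp3.png',cv2.resize(g,(800,598)))
E
```

```text
17.65 z 232.86673237134787 lane 8.643987968583774 -11.50562284433391 F tool [-0.61532622 -0.96499771 -0.32183667] M tool [-0.01250597 -0.04125028  0.03378924]
```

View pics/cmp3.png

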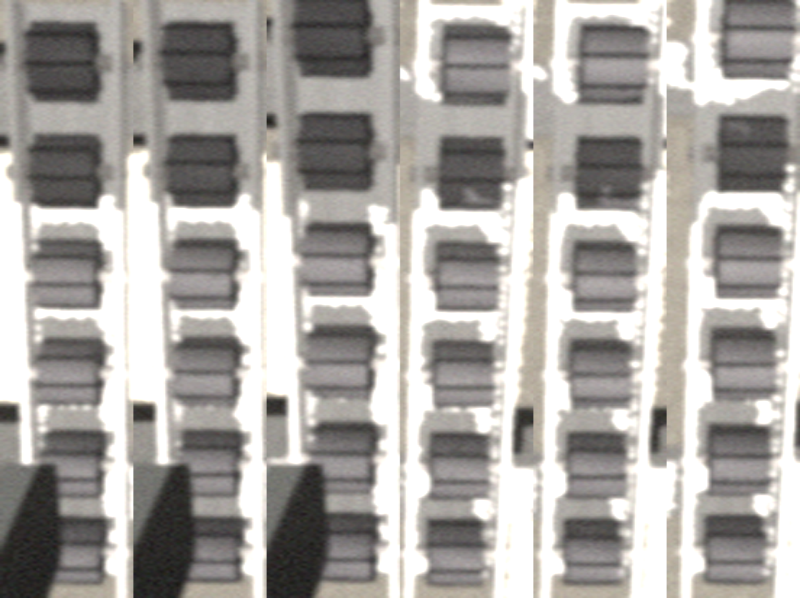

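```bash
cat > rib.py <<'E'
import cv2,numpy as np,sys
from scipy.signal import find_peaks
from scipy.ndimage import map_coordinates,gaussian_filter1d
K=np.array([[355.4,0,319.5],[0,355.4,198.1]])
M=np.array([[-0.001,0.944,0.329,85.084],[1,0.001,0,-0.068],[0,0.329,-0.944,-127.191],[0,0,0,1]])
a=np.radians(59);u=np.array([np.cos(a),np.sin(a)]);v=np.array([-u[1],u[0]])
poses={'w1':([603.88,-51.14,245.12],59.74),'w4':([559.4,-97.3,223.2],58.76),'w5':([603.0,-51.0,244.34],59.74),'w6':([596.8,-57.7,232.87],59.66)}
for n,(p,yaw) in poses.items():
    b=np.radians(yaw);c,s=np.cos(b),np.sin(b)
    T=np.eye(4);T[:3,:3]=[[c,s,0],[s,-c,0],[0,0,-1]];T[:3,3]=p
    C=np.linalg.inv(T@M);g=cv2.cvtColor(cv2.imread(f'pics/{n}.png'),cv2.COLOR_BGR2GRAY).astype(float)
    print(n)
    for y in (30,-30):
        for i in range(6):
            x=-100+40*i;ph=np.radians(np.arange(-70,71,1.))
            prof=0
            for dy in np.arange(-4,5,1.) :
                X=x+14*np.sin(ph);Z=76-.0875*x-14+14*np.cos(ph)
                W=np.c_[582.8+X*u[0]+(y+dy)*v[0],-58.95+X*u[1]+(y+dy)*v[1],Z]
                q=W@C[:3,:3].T+C[:3,3];px=K[0,0]*q[:,0]/-q[:,2]+K[0,2];py=-K[1,1]*q[:,1]/-q[:,2]+K[1,2]
                prof=prof+map_coordinates(g,[py,px],order=1)/9
            prof=gaussian_filter1d(prof,2);k,d=find_peaks(-prof,prominence=4)
            print('L' if y>0 else 'R',i+1,[(int(j-70),int(r)) for j,r in zip(k,d['prominences'])])
E
python3 rib.py
```

```text
w1
L 1 [(-14, 18), (35, 6)]
L 2 [(-14, 17), (34, 6)]
L 3 [(-15, 18), (33, 7), (58, 15)]
L 4 [(-15, 18), (31, 31), (52, 4)]
L 5 [(-17, 8), (28, 12)]
L 6 [(-17, 8), (25, 13)]
R 1 [(-17, 15), (35, 6)]
R 2 [(-16, 16), (33, 5)]
R 3 [(-17, 17), (32, 25), (56, 5)]
R 4 [(-17, 16), (30, 33)]
R 5 [(-17, 10), (26, 21)]
R 6 [(-18, 18), (25, 33)]
w4
L 1 [(0, 15), (47, 5)]
L 2 [(-5, 15), (41, 22)]
L 3 [(-42, 5), (6, 8), (44, 25)]
L 4 [(-46, 8), (5, 11), (38, 5)]
L 5 [(-44, 8), (3, 14)]
L 6 [(-54, 6)]
R 1 [(-1, 14), (44, 8)]
R 2 [(-7, 18), (39, 37)]
R 3 [(-53, 7), (5, 8), (44, 42)]
R 4 [(-49, 7), (4, 13), (38, 33)]
R 5 [(-48, 19), (2, 31), (30, 12)]
R 6 [(-55, 13)]
w5
L 1 [(-54, 5), (3, 12), (50, 5)]
L 2 [(-3, 19), (44, 4)]
L 3 [(9, 10), (53, 13)]
L 4 [(-47, 8), (8, 10), (50, 36)]
L 5 [(-45, 6), (6, 11), (41, 6)]
L 6 [(-55, 4), (-3, 9), (34, 8)]
R 1 [(-54, 4), (1, 15), (49, 4)]
R 2 [(-5, 18)]
R 3 [(8, 8), (53, 17)]
R 4 [(-50, 4), (6, 9), (48, 39)]
R 5 [(-47, 8), (4, 16), (41, 7)]
R 6 [(-57, 8), (-3, 14), (34, 37)]
w6
L 1 [(-54, 4), (3, 13), (49, 5)]
L 2 [(-27, 14), (24, 9)]
L 3 [(9, 11), (53, 15)]
L 4 [(-47, 10), (8, 12), (49, 41)]
L 5 [(-45, 7), (6, 10), (41, 6)]
L 6 [(-55, 6), (-3, 11), (33, 7)]
R 1 [(1, 15), (47, 4)]
R 2 [(-33, 10), (21, 9), (63, 4)]
R 3 [(7, 10), (51, 20)]
R 4 [(-50, 6), (6, 11), (47, 42)]
R 5 [(-49, 5), (4, 10), (40, 6)]
R 6 [(-57, 10), (-3, 15), (33, 37)]
```

```bash
python3 -c "
from station import robot
print(robot.finish_job())"
```

```text
the job is handed in; nothing more can be done
None
```

I ran both rows of wheels from the high end to the low end in one light pass, about 11 N at each reading. The wrist pictures show the treads moved on all twelve wheels, and a 6 mm test roll on wheel 2 of each row turned it about 27° downhill. The loose things were not all re-measured, but the two lane tubs read within about 5 mm of where they started. The job is handed in with the arm clear of the lane at about 18 s, and the call returned no verdict.

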